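# Lock the practice block into its holding station

## Task

Get the wound-practice block ready for the next trainee: in the station that has the block, push the block along its channel with the fingertips until it is fully home against the end stop, then flip that station's latch lever over its centre so that it snaps into the locked position. Only push: nothing is to be picked up or lifted. Leave the empty station's lever open and everything else on the table where it is.

Things in the scene. Friction and masses are not known exactly. Their poses are not given: they have to be found in the camera images.
- station_a: station with the practice block in its channel, fixed to the table. Plate 200 (x) x 125 (y) x 6 mm; two white guides (22 mm high, inner faces y = +-47.5 mm) form a channel along x, open at the near end. Its over-centre latch is on the left (+y). Origin: middle of the channel (3 mm beyond the plate's middle) at table height; x along the channel towards the stop, away from the robot, turned up to 0.3 rad; y left, z up
- station_b: station that is empty, fixed to the table. Plate 200 (x) x 125 (y) x 6 mm; two white guides (22 mm high, inner faces y = +-47.5 mm) form a channel along x, open at the near end. Its over-centre latch is on the left (+y). Origin: middle of the channel (3 mm beyond the plate's middle) at table height; x along the channel towards the stop, away from the robot, turned up to 0.3 rad; y left, z up
- stop_a (a point): middle of the top edge of the loaded station's white stop wall, on the face the block must touch: at station (75, 0, 36) mm; the wall is 12 mm thick, 115 mm wide
- block_mid (a point): centre of the practice block: rigid white tray 90 x 90 x 28 mm, skin-coloured top, three dark cuts along x; 0.2 to 0.45 kg, loose. It slides on the 6 mm plate (top at 34 mm, 2.5 mm play each side), axes as the station's, and starts 40 to 60 mm short of the stop. Home: far face on the stop, centre at station x = 30 mm, near face x = -15 mm; push that face between y = -45 and +30 mm, clear of the latch
- block: the practice block itself, origin at the centre of its underside (14 mm below block_mid), same axes
- clamp_a (a joint): loaded station's latch angle, rad. 0 = open: handle leans 0.7 rad from vertical towards the stop (+x); 1.4 = locked: leans 0.7 rad to the near end (-x). Over-centre spring (0.3 Nm/rad) drives it away from centre (0.7), so it rests only at 0 or 1.4; to start it takes about 4 N sideways at the knob. On a block far from home the latch finger strikes the block's top and cannot lock
- clamp_b (a joint): empty station's latch angle, rad. 0 = open: handle leans 0.7 rad from vertical towards the stop (+x); 1.4 = locked: leans 0.7 rad to the near end (-x). Over-centre spring (0.3 Nm/rad) drives it away from centre (0.7), so it rests only at 0 or 1.4; to start it takes about 4 N sideways at the knob. On a block far from home the latch finger strikes the block's top and cannot lock
- clamp_a_hinge (a point): on the loaded station's latch hinge axis (along station y), in the handle's plane: station (-22, 78, 48) mm. The shaft crosses the left guide to y = 34 mm; the dark bracket under it spans x -35 to -9, y 60 to 67 mm, top 56 mm. The handle is a steel rod 10 mm thick from here to the knob, 58 mm long
- clamp_a_knob (a point): centre of the black ball knob (16 mm diameter) at the end of the loaded station's handle; open at station (15, 78, 92) mm, locked at (-59, 78, 92) mm
- clamp_a_finger (a point): end of the loaded station's latch finger, a steel rod 8 mm thick on the hinge shaft at station y = 38 mm, 32 mm long from axis to this point. Open it lies nearly level above the channel, pointing to the near end, at (-54, 38, 43) mm; locked it points straight down at (-22, 38, 16) mm, close behind the block
- clamp_b_knob (a point): centre of the black ball knob of the empty station's handle; same sizes and places in its own station
- pen_pot: square white pot with pens, 70 x 70 x 90 mm (pens to about 145 mm); loose bystander, origin at the centre of its underside
- spray: small clear spray bottle with white cap, 44 mm diameter, 150 mm tall; loose bystander, origin at the centre of its underside
- cup: clear plastic cup, 72 mm diameter, 90 mm tall; loose bystander, origin at the centre of its underside
- tape_roll: white roll of tape standing on its flat side, 44 mm diameter, 25 mm tall, in the gap between the stations; loose bystander, origin at the centre of its underside
- forceps: steel forceps lying flat, 120 mm long, 6 mm thick; loose bystander, origin at the centre of its underside
- pill_jar: small jar, 50 mm diameter, 70 mm tall; loose bystander, origin at the centre of its underside
- marker: black marker pen lying flat, 115 mm long, 16 mm thick; loose bystander, origin at the centre of its underside
Things that resemble listed ones, but are neither listed nor needed, are in the scene too. Leave any turquoise look-alike of the station_a alone. Leave any turquoise look-alike of the block alone.

How it is judged (in metres and radians):
On the way, in this order (a step that is already met when the one before it is completed fails the run):
1. the block is home against the stop while the latch is still open (x of block_mid in the frame of station_a between 0.026 and 0.033 m and value of joint clamp_a below 0.5 rad), for 0.1 s.
2. the latch of the loaded station has snapped into locked (x of block_mid in the frame of station_a between 0.026 and 0.033 m and value of joint clamp_a above 1.3 rad), for 0.2 s.
At the end, for the whole second after the job is handed in: the block lies flat and at rest in its channel within 4 mm of the end stop, its station's latch is locked (lever angle above 1.3 rad), and the empty station's latch is open (below 0.1 rad) (all of step 2 and value of joint clamp_b below 0.1 rad and height (world z) of block_mid below 0.024 m and angle between block_mid's own z axis and vertical below 0.06 rad and linear speed of block below 0.01 m/s); the robot touches nothing.
It fails at once if the block is lifted (more than 10 mm) or tipped (height (world z) of block_mid above 0.03 m or angle between block_mid's own z axis and vertical above 0.25 rad).
It fails at once if the empty station's lever is flipped past its centre (value of joint clamp_b above 0.7 rad).
It fails at once if a bystander is moved by more than 20 mm, picked up or knocked over (distance of any of pen_pot, spray, cup, tape_roll, forceps, pill_jar, marker from where it was at the start of the episode above 0.02 m or angle between any of pen_pot, spray, cup, tape_roll, forceps, pill_jar, marker's own z axis and vertical above 0.5 rad).
It also fails if it takes over 48 s, if anything falls off the work surface, if the arm or the gripper's body presses on something with over 40 N, if the wrist force passes 120 N, or if a joint passes its speed limit or range.

## Robot

A 6-joint arm with a two-finger parallel gripper is mounted at the origin on the work surface. World frame = base frame: x ahead of the robot, y to its left, z up, the work surface at z = 0. Lengths are in mm, angles in rad, forces in N, time in s.
With the tool pointing down it reaches from about 400 to 925 mm from the base axis. Payload 3.4 kg.
Tool frame: the origin (TCP) lies midway between the tips of the shut fingers; the grasp point (between the pads) lies manip.grasp_offset behind it (manip.grasp_offset is the distance from the TCP to the grasp point, in mm); z points along the fingers, x is the direction in which the jaws open and shut, and the axes are right-handed (so a half turn about z gives the same grasp; the last joint's range is limited). The gripper opens to 85 mm and grips with 20 to 120 N. Pads are 22 mm wide; open, the fingers measure 114 mm over their backs; the gripper's body (76 mm by 85 mm) begins 54 mm behind the grasp point. The pads swing forward as they close: fully open they stand 13 mm farther back than shut.
Start: joints at [1.212, 0.307, 1.506, -0, 1.328, -0.073], TCP at [161.579, 551.836, 231.305] pointing down, gripper open.
Joint ranges: [-3.12, 3.12], [-1.05, 2.28], [0.14, 2.33], [-1.42, 4.57], [0.1, 2.73], [-2.68, 2.68]. Speed limits (rad/s): [2.57, 2.57, 3.14, 3.14, 3.14, 3.14].

## Interface

Orientations are given as a unit quaternion [x, y, z, w].
In Python, from cell import sensors, eyes, job, manip gives the robot as it stands. The module is installed in compiled form; this text tells all that it offers.
- The arm moves only by the shell command python3 -m crank 'ROWS'. ROWS is JSON, a list that holds one entry, the list of rows, each a list of 5 numbers: the finger opening in m, from 0 to 0.0854, then the shift along the tool's x, y, z in m, then the turn about the tool's z in degrees. In form: [[[grip, dx, dy, dz, spin], ...]]. A call has 1 to 12 rows; each row is the pose to reach, as a shift and turn from the pose commanded when the call began, along the tool's axes at that moment; what a row does not reach only later rows make up. A row lasts 1/8 s, in which the tool goes at most 62.5 mm and 10.7 degrees, less where a joint would pass 70% of its speed; a pose out of reach is approached as far as the arm can. A call with a gripper value outside its range is refused whole. The fingers move at their own pace and stop on an object; the grip force is fixed at half the most. Time passes only in rows, so rows that repeat a pose let the fingers close. It gives the time, the measured TCP pose, the force and the opening at its end, in the units of the state.
- sensors.state(): the state, without advancing time (a new reading comes with each control period).
- eyes.camera(name): name is "scene" or "top"; returns the picture (384x512x3 uint8, blue, green, red); there is no depth.
- eyes.get_calibration(name): a dict with "intrinsics" (3x3 intrinsics, pixels), "rvec" (rotation vector, rad) and "tvec" (3), from world to camera coordinates, as OpenCV has them. Camera axes: x right, y down, z forward; pixel columns grow to the right and rows downward; lengths in mm; the calibration is good to about 2 mm. A picture is of the moment at which its call begins. get_calibration takes no time and is no camera call.
- job.finish_job(): hands the job in, once; it reports no verdict.
The state is a dict: "t": time; "qpos": joint angles; "joint_velocities": joint speeds; "joint_torque": joint torques, N m; "tcp_pos": TCP position; "tool_rot": TCP orientation; "contact_force": force on the tool from outside, world axes, zero at the start; "wrist_torque": the same for the moment, N m; "finger_gap": finger opening in mm.
Only numpy, scipy, OpenCV 4.12 (cv2) and the standard library are available. Lean on these libraries where they do the work, as an engineer would, in place of code of your own. Each camera call takes 0.05 s, during which the arm holds its last target.

## Working session

There is one attempt and no reset: what is moved stays moved. The work goes in short steps, Python scripts to look and compute and a shell command to move; the robot and the scene stay as the last step left them, time stands still between calls to the robot, and variables do not carry over. Pictures are saved under pics/ and viewed, and the job is handed in when it is done.

```bash
mkdir -p pics; python3 - <<'E'
from cell import sensors, eyes, job, manip
import cv2
s=sensors.state()
print({k:s[k] for k in ('t','qpos','tcp_pos','tool_rot','contact_force','finger_gap')}, manip.grasp_offset)
for n in('scene','top'):
    cv2.imwrite(f'pics/{n}0.png',cv2.resize(eyes.camera(n),(800,600),interpolation=cv2.INTER_CUBIC)); print(n,eyes.get_calibration(n))
E
```

```text
{'t': 0.0, 'qpos': array([ 1.21251061e+00,  3.07575263e-01,  1.50767525e+00, -2.41349850e-05,
        1.32838216e+00, -7.34872524e-02]), 'tcp_pos': array([161.33537211, 551.17958266, 230.3790319 ]), 'tool_rot': array([ 8.00299046e-01,  5.99600197e-01, -8.52700207e-04,  5.59873397e-04]), 'contact_force': array([-0.29996627,  0.57023831,  0.08973735]), 'finger_gap': 85.18422560746588} 18.700000000000003
scene {'intrinsics': array([[374.72229938,   0.        , 254.98764842],
       [  0.        , 374.72229938, 190.94600985],
       [  0.        ,   0.        ,   1.        ]]), 'rvec': array([ 2.34553712,  1.13634506, -0.31615839]), 'tvec': array([-341.57095853, -305.0046326 , 1224.93344084])}
top {'intrinsics': array([[384.7630723 ,   0.        , 259.65482105],
       [  0.        , 384.7630723 , 199.87789035],
       [  0.        ,   0.        ,   1.        ]]), 'rvec': array([ 2.10304886, -2.13910394,  0.20881811]), 'tvec': array([  17.1326187 ,  533.49309101, 1118.542047  ])}
```

View pics/top0.png

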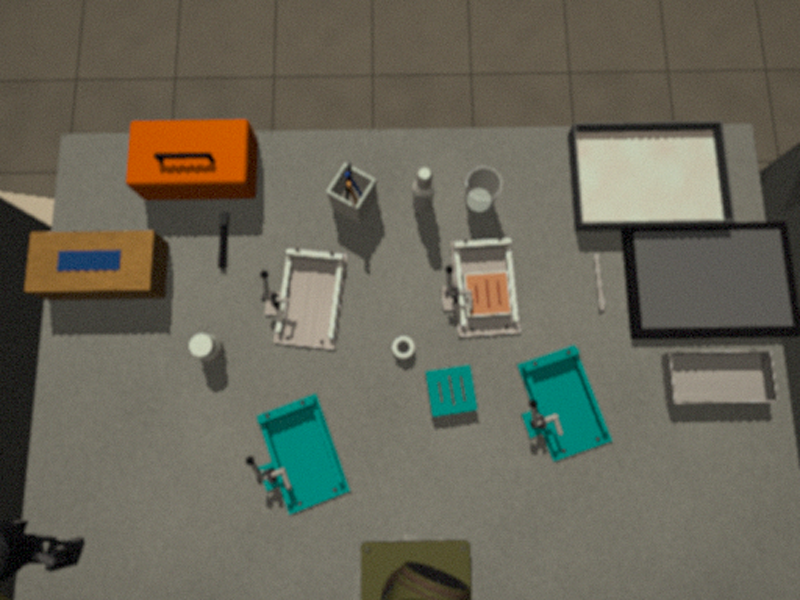

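View pics/scene0.png

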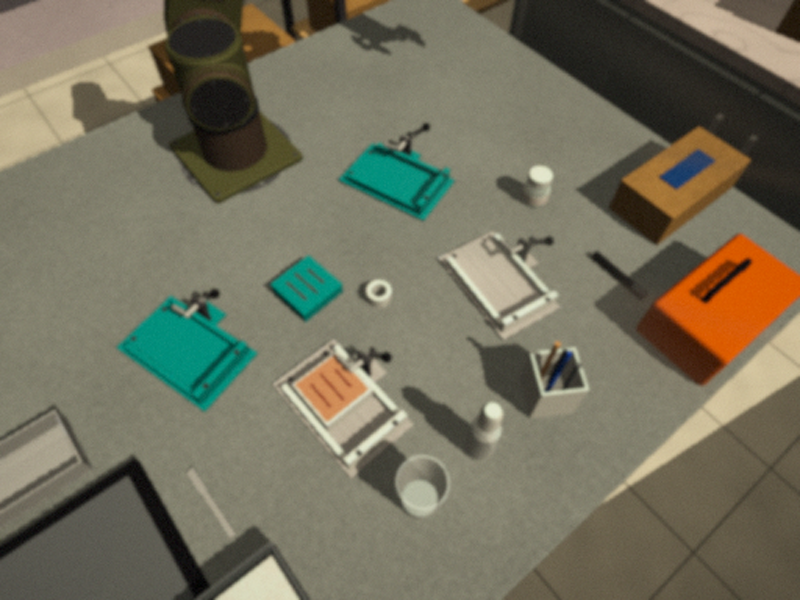

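Top view: the loaded station is at about (485,287), with the orange-topped block at (488,295) and its knob at (449,270). The empty station is at (312,298). The turquoise decoys lie nearer the robot.

```bash
cat > h.py <<'E'
import numpy as np, cv2
from cell import sensors, eyes
def cal(n):
    c=eyes.get_calibration(n); R=cv2.Rodrigues(np.array(c['rvec'],float))[0]; return np.array(c['intrinsics']),R,np.array(c['tvec'],float).reshape(3)
def ray(n,px):
    K,R,t=cal(n); px=np.atleast_2d(px).astype(float)
    d=(np.linalg.inv(K)@np.c_[px,np.ones(len(px))].T).T@R
    return -R.T@t,d
def onplane(n,px,z):
    c,d=ray(n,px); return c+d*((z-c[2])/d[:,2])[:,None]
def proj(n,P):
    K,R,t=cal(n); q=(np.atleast_2d(P)@R.T+t)@K.T; return q[:,:2]/q[:,2:]
def tri(p1,p2):
    c1,d1=ray('top',p1);c2,d2=ray('scene',p2);d1=d1[0]/np.linalg.norm(d1);d2=d2[0]/np.linalg.norm(d2)
    s=np.linalg.lstsq(np.c_[d1,-d2],c2-c1,rcond=None)[0]
    a,b=c1+d1*s[0],c2+d2*s[1]; return (a+b)/2,np.linalg.norm(a-b)
def T(o,a):  # station -> world
    return lambda P:(np.atleast_2d(P)@np.array([[np.cos(a),np.sin(a),0],[-np.sin(a),np.cos(a),0],[0,0,1]]))+np.array([o[0],o[1],0])
E
python3 - <<'E'
from h import *
for n,box in(('top',(420,220,560,350)),('scene',(260,330,420,480))):
    im=eyes.camera(n); cv2.imwrite(f'pics/{n}_raw.png',im)
    x0,y0,x1,y1=[int(v*.64) for v in box]
    cv2.imwrite(f'pics/{n}_c.png',cv2.resize(im[y0:y1,x0:x1],None,fx=6,fy=6,interpolation=cv2.INTER_CUBIC)); print(n,x0,y0)
    hsv=cv2.cvtColor(im,cv2.COLOR_BGR2HSV); m=cv2.inRange(hsv,(4,100,90),(20,255,255)); k=np.zeros_like(m);k[y0:y1,x0:x1]=255;m&=k
    m=cv2.morphologyEx(m,cv2.MORPH_CLOSE,np.ones((5,5)))
    c=max(cv2.findContours(m,0,2)[0],key=cv2.contourArea)
    w=onplane(n,c.reshape(-1,2),34)
    r=cv2.minAreaRect(w[:,:2].astype(np.float32)); print(r, cv2.boxPoints(r).round(1).tolist())
E
```

```text
top 268 140
((573.3429565429688, -154.68484497070312), (79.19844055175781, 77.18800354003906), 3.0473380088806152) [[531.7000122070312, -118.30000305175781], [535.9000244140625, -195.3000030517578], [614.9000244140625, -191.10000610351562], [610.7999877929688, -114.0]]
scene 166 211
((572.4202270507812, -152.87176513671875), (79.8243179321289, 79.8361587524414), 3.1606478691101074) [[530.4000244140625, -115.19999694824219], [534.7999877929688, -194.89999389648438], [614.5, -190.5], [610.0999755859375, -110.80000305175781]]
```

View pics/top_c.png

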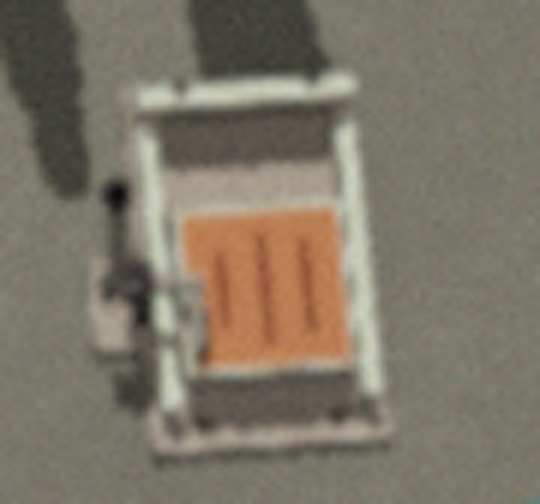

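View pics/scene_c.png

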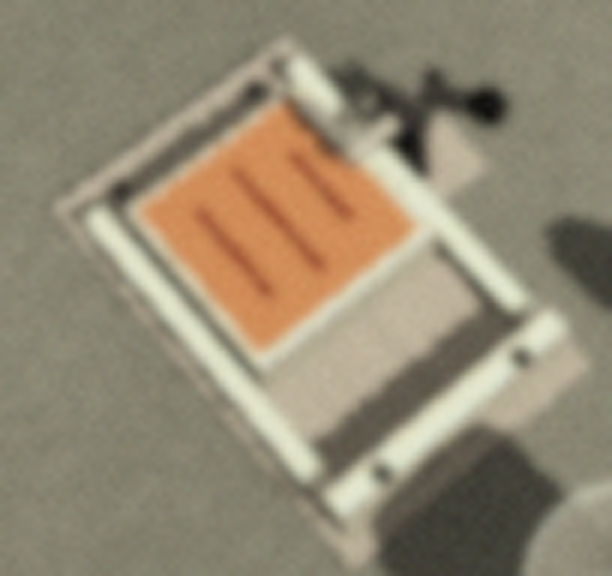

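```bash
python3 - <<'E'
from h import *
tp=lambda c:(np.array(c,float)+.5)/6-.5+[268,140]
sc=lambda c:(np.array(c,float)+.5)/6-.5+[166,211]
print('stop scene inner edge',onplane('scene',sc([(325,490),(545,312)]),36).round(1).tolist())
print('stop top',onplane('top',tp([(140,108),(355,97),(137,88),(355,75)]),36).round(1).tolist())
print('plate scene',onplane('scene',sc([(60,208),(287,38),(358,568),(590,365)]),6).round(1).tolist())
print('plate top',onplane('top',tp([(158,462),(394,437)]),6).round(1).tolist())
print('knob',tri(tp((115,193)),sc((488,103))))
for n,f in(('top',tp),('scene',sc)):
  for yaw in(.055,):
    # knob
    pass
print('cuts top',onplane('top',tp([(262,232),(268,342)]),34).round(1).tolist(),'scene',onplane('scene',sc([(237,172),(322,270)]),34).round(1).tolist())
E
```

```text
stop scene inner edge [[674.7, -202.5, 36.0], [670.6, -93.3, 36.0]]
stop top [[670.9, -92.8, 36.0], [675.1, -206.1, 36.0], [681.9, -91.6, 36.0], [687.1, -206.7, 36.0]]
plate scene [[500.4, -215.8, 6.0], [492.8, -95.0, 6.0], [698.1, -206.3, 6.0], [690.3, -85.3, 6.0]]
plate top [[487.5, -98.7, 6.0], [498.6, -222.8, 6.0]]
knob (array([608.67874975, -73.39231275,  96.44873665]), np.float64(0.33447248790619283))
cuts top [[603.3, -154.3, 34.0], [544.8, -154.9, 34.0]] scene [[545.0, -153.8, 34.0], [601.3, -151.5, 34.0]]
```

```bash
cat >> h.py <<'E'
O=(598,-151.5);YAW=.047
S=T(O,YAW)
def inv(P):
    d=np.atleast_2d(P)-np.array([O[0],O[1],0]);c,s=np.cos(YAW),np.sin(YAW);return np.c_[d[:,0]*c+d[:,1]*s,-d[:,0]*s+d[:,1]*c,d[:,2]]
def shift(cmd,ang,tgt):
    d=np.array(tgt,float)-cmd;c,s=np.cos(ang),np.sin(ang);return (np.array([d[0]*c+d[1]*s,d[0]*s-d[1]*c,-d[2]])/1000).round(4)
E
python3 - <<'E'
from h import *
k=.64
for nm,a,b in(('spraycap',(424,174),(491,411)),('cup rim',(482,183),(424,482)),('tape',(403,347),(378,292)),('potrim',(352,184),(560,365)),('turqblk',(452,391),(306,288))):
    p,e=tri(np.array(a)*k,np.array(b)*k); print(nm,p.round(),round(e,1),'station',inv(p).round()[0])
print('block st',inv([(573.3,-154.7,34),(572.4,-152.9,34)]))
cmd=np.array([161.58,551.84,231.3]);a=1.285
for w in [(300,430,231),(420,250,231),(490,50,231)]+[tuple(S((-100,-6,z))[0]) for z in(231,)]: print(np.round(w,1),shift(cmd,a,w), np.hypot(w[0],w[1]).round())
print('spin',np.degrees(a-(np.pi/2+YAW)))
# overlay check
for n in('top','scene'):
    im=cv2.resize(cv2.imread(f'pics/{n}_raw.png'),None,fx=1.5625,fy=1.5625,interpolation=2)
    for P in[(75,-57,36),(75,57,36),(-103,62,6),(-103,-62,6),(97,62,6),(97,-62,6),(15,78,92),(-54,38,43),(-22,78,48)]:
        q=proj(n,S(P))[0]*1.5625;cv2.circle(im,tuple(int(v) for v in q.round()),3,(255,0,0),1)
    cx,cy=proj(n,S((0,0,20)))[0]*1.5625; cx,cy=int(cx),int(cy)
    cv2.imwrite(f'pics/{n}_ov.png',cv2.resize(im[cy-95:cy+95,cx-95:cx+95],(580,580)))
E
python3 -c "
import cv2;a=cv2.imread('pics/top_ov.png');b=cv2.imread('pics/scene_ov.png');cv2.imwrite('pics/ov.png',cv2.resize(cv2.hconcat([a,b]),(800,400)))"
```

```text
spraycap [778. -30. 147.] 0.4 station [186. 113. 147.]
cup rim [ 784. -146.   88.] 1.1 station [186.  -3.  88.]
tape [471.  15.  19.] 1.7 station [-119.  173.   19.]
potrim [779. 110. 107.] 6.1 station [193. 253. 107.]
turqblk [383. -78.  15.] 4.0 station [-211.   83.   15.]
block st [[-24.82306851  -2.03599361  34.        ]
 [-25.63750578  -0.19569691  34.        ]]
[300 430 231] [-0.0779  0.1672  0.0003] 524.0
[420 250 231] [-2.167e-01  3.330e-01  3.000e-04] 489.0
[490  50 231] [-3.889e-01  4.566e-01  3.000e-04] 493.0
[ 498.4 -162.2  231. ] [-5.901e-01  5.245e-01  3.000e-04] 524.0
spin -19.067824962804085
```

View pics/ov.png

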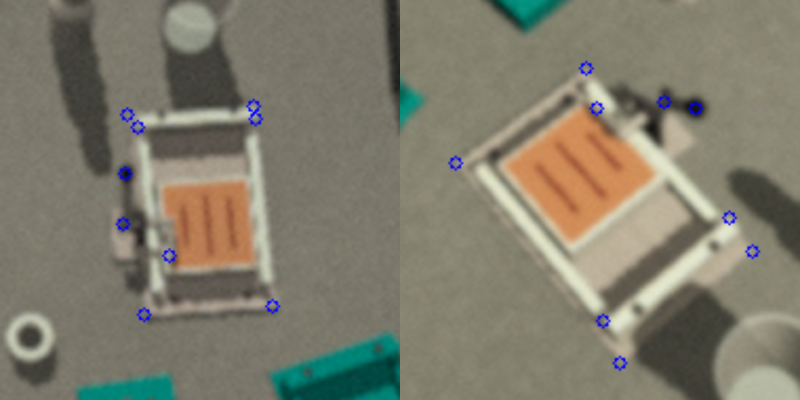

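The overlay matches both views: the knob, stop edge and plate corners line up. Next I move above the near end of the channel with the fingers shut.

```bash
python3 -m crank '[[[0,-0.026,0.056,0,-5],[0,-0.052,0.111,0,-10],[0,-0.078,0.167,0,-15],[0,-0.124,0.222,0,-19],[0,-0.170,0.278,0,-19],[0,-0.217,0.333,0,-19],[0,-0.260,0.364,0,-19],[0,-0.303,0.395,0,-19],[0,-0.346,0.426,0,-19],[0,-0.389,0.457,0,-19],[0,-0.389,0.457,0,-19]]]'
python3 -c "
from h import *
print(sensors.state()['qpos'].round(2), sensors.state()['tcp_pos'])"
```

```text
t: 1.58
tcp_pos: [492.2, 46.6, 231.2]
tool_rot: [0.692, 0.722, -0.0, 0.001]
contact_force: [-0.4, 0.2, 0.4]
finger_gap: 0.0
[ 0.01  0.19  1.67 -0.    1.28 -1.6 ] [492.19506924  46.63291409 231.20477841]
```

```bash
python3 -m crank '[[[0,-0.052,0,0,0],[0,-0.104,-0.001,0,0],[0,-0.157,-0.002,0,0],[0,-0.209,-0.003,0,0],[0,-0.209,-0.003,0,0],[0,-0.209,-0.003,0.045,0],[0,-0.209,-0.003,0.090,0],[0,-0.209,-0.003,0.130,0],[0,-0.209,-0.003,0.130,0],[0,-0.209,-0.003,0.130,0]]]'
python3 - <<'E'
from h import *
s=sensors.state();q=s['tool_rot'];a=2*np.arctan2(q[1],q[0]);p=s['tcp_pos'];print(p,a,inv(p),shift(p,a,S((-100,-5,16))[0]))
E
```

```text
t: 2.82
tcp_pos: [498.6, -158.0, 102.4]
tool_rot: [0.69, 0.724, 0.0, 0.001]
contact_force: [-0.5, 0.9, 1.3]
finger_gap: -0.2
[ 498.59807312 -158.0110018   102.39786938] 1.6188358496265436 [[-99.59806209  -1.833641   102.39786938]] [-0.0032 -0.0004  0.0864]
```

```bash
python3 -m crank '[[[0,-0.003,0,0.030,0],[0,-0.003,0,0.060,0],[0,-0.003,0,0.075,0],[0,-0.003,0,0.086,0],[0,-0.003,0,0.086,0],[0,-0.003,0,0.086,0]]]'
python3 - <<'E'
from h import *
s=sensors.state();p=s['tcp_pos'];print(p,inv(p),s['contact_force'])
a=eyes.camera('top');b=eyes.camera('scene')
def crop(n,im):
    cx,cy=proj(n,S((0,0,20)))[0].astype(int);return cv2.resize(im[cy-65:cy+65,cx-65:cx+65],(400,400),interpolation=2)
cv2.imwrite('pics/d1.png',cv2.hconcat([crop('top',a),crop('scene',b)]))
E
```

```text
t: 3.58
tcp_pos: [498.5, -162.0, 16.1]
tool_rot: [0.69, 0.723, 0.0, 0.001]
contact_force: [0.3, -0.2, 0.0]
finger_gap: -0.1
[ 498.47777135 -162.03727454   16.05606904] [[-99.90739617  -5.84981544  16.05606904]] [ 0.33338258 -0.16397131  0.0052654 ]
```

View pics/d1.png

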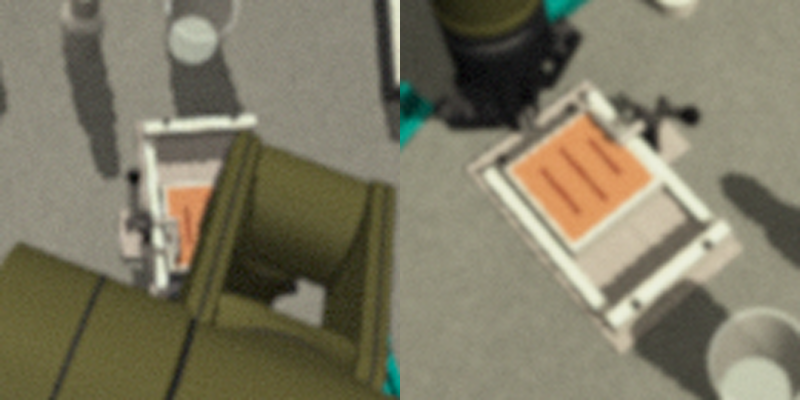

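The block is undisturbed and the fingertips stand behind its near face. Now I push along +x.

```bash
python3 -m crank '[[[0,0,0.007,0,0],[0,0,0.014,0,0],[0,0,0.019,0,0],[0,0,0.024,0,0],[0,0,0.029,0,0],[0,0,0.034,0,0],[0,0,0.039,0,0],[0,0,0.044,0,0],[0,0,0.049,0,0],[0,0,0.054,0,0],[0,0,0.059,0,0],[0,0,0.064,0,0]]]'
python3 - <<'E'
from h import *
s=sensors.state();p=s['tcp_pos'];print(inv(p),s['contact_force'])
E
```

```text
t: 5.18
tcp_pos: [562.1, -158.8, 15.3]
tool_rot: [0.69, 0.723, -0.0, 0.0]
contact_force: [-0.1, 0.4, -0.5]
finger_gap: 0.2
[[-36.22864385  -5.59546696  15.32597722]] [-0.1382994   0.36787304 -0.54580093]
```

```bash
python3 -m crank '[[[0,0,0.002,0,0],[0,0,0.004,0,0],[0,0,0.006,0,0],[0,0,0.007,0,0]]]'
python3 - <<'E'
from h import *
s=sensors.state();p=s['tcp_pos'];print(inv(p),s['contact_force'])
b=eyes.camera('scene')
def crop(n,im):
    cx,cy=proj(n,S((0,0,20)))[0].astype(int);return cv2.resize(im[cy-50:cy+50,cx-50:cx+50],(600,600),interpolation=2)
cv2.imwrite('pics/d2.png',crop('scene',b))
E
```

```text
t: 5.68
tcp_pos: [568.8, -158.5, 15.4]
tool_rot: [0.69, 0.723, 0.0, 0.0]
contact_force: [-2.1, -0.1, 0.6]
finger_gap: -0.1
[[-29.47932531  -5.60740439  15.35454898]] [-2.08019112 -0.05700858  0.64314257]
```

View pics/d2.png

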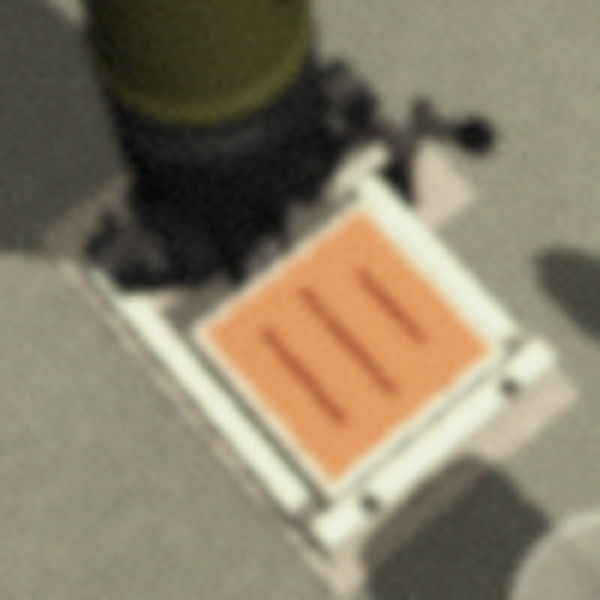

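The picture shows a gap of a few mm left, at about (430,420), and the finger force is only 2 N. I'll keep going gently until the force rises.

```bash
python3 -m crank '[[[0,0,0.001,0,0],[0,0,0.002,0,0],[0,0,0.003,0,0]]]';python3 -m crank '[[[0,0,0.001,0,0],[0,0,0.002,0,0]]]';python3 -m crank '[[[0,0,0.001,0,0],[0,0,0.002,0,0]]]'
```

```text
t: 6.1
tcp_pos: [571.1, -158.3, 15.3]
tool_rot: [0.69, 0.724, -0.0, -0.0]
contact_force: [-4.5, -1.1, 3.1]
finger_gap: -0.0
t: 6.35
tcp_pos: [571.1, -158.1, 15.1]
tool_rot: [0.69, 0.724, -0.002, -0.002]
contact_force: [-8.6, -2.5, 6.2]
finger_gap: 0.1
t: 6.6
tcp_pos: [571.1, -158.0, 15.0]
tool_rot: [0.69, 0.724, -0.003, -0.003]
contact_force: [-13.4, -3.9, 9.5]
finger_gap: -0.1
```

The TCP has stalled at x = 571.1 while the force climbs to 13 N, so the block is on the stop. I'll hold, back off, and check.

```bash
python3 -m crank '[[[0,0,0,0,0],[0,0,-0.010,0,0],[0,0,-0.030,0,0],[0,0,-0.050,0,0],[0,0,-0.050,0,0]]]'
python3 - <<'E'
from h import *
s=sensors.state();p=s['tcp_pos'];print(inv(p),s['contact_force'])
b=eyes.camera('scene')
def crop(n,im):
    cx,cy=proj(n,S((0,0,20)))[0].astype(int);return cv2.resize(im[cy-50:cy+50,cx-50:cx+50],(600,600),interpolation=2)
cv2.imwrite('pics/d3.png',crop('scene',b))
m=cv2.inRange(cv2.cvtColor(b,cv2.COLOR_BGR2HSV),(4,100,90),(20,255,255));k=np.zeros_like(m);k[211:310,166:270]=255
m=cv2.morphologyEx(m&k,cv2.MORPH_CLOSE,np.ones((5,5)));c=max(cv2.findContours(m,0,2)[0],key=cv2.contourArea)
w=onplane('scene',c.reshape(-1,2),34);r=cv2.minAreaRect(w[:,:2].astype(np.float32));print(r,inv([*r[0],34]))
E
```

```text
t: 7.22
tcp_pos: [525.0, -160.3, 15.3]
tool_rot: [0.691, 0.723, 0.0, -0.0]
contact_force: [-0.1, 0.3, -0.8]
finger_gap: -0.2
[[-73.34860696  -5.35214374  15.2863106 ]] [-0.14341545  0.27588641 -0.84641657]
((626.6849975585938, -150.24200439453125), (79.98114013671875, 79.28292083740234), 2.675302743911743) [[28.71242484 -0.09109217 34.        ]]
```

View pics/d3.png

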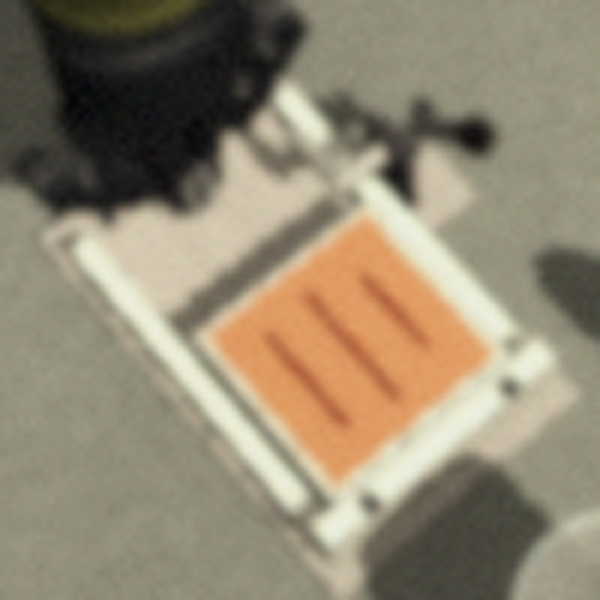

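The block is home: it measures station x ≈ 29 mm, with no gap at the stop. Next I lift clear and go to the far side of the lever.

```bash
python3 -m crank '[[[0,0,0,-0.050,0],[0,0,0,-0.100,0],[0,0,0,-0.150,0],[0,0,0,-0.180,0],[0,0.025,0.040,-0.180,0],[0,0.055,0.087,-0.180,0],[0,0.085,0.135,-0.180,0],[0,0.085,0.135,-0.180,0],[0,0.085,0.135,-0.180,0]]]'
python3 - <<'E'
from h import *
s=sensors.state();q=s['tool_rot'];a=2*np.arctan2(q[1],q[0]);p=s['tcp_pos'];print(inv(p),shift(p,a,S((60,80,82))[0]))
E
```

```text
t: 8.4
tcp_pos: [657.3, -68.9, 195.0]
tool_rot: [0.69, 0.724, -0.0, 0.0]
contact_force: [-0.4, 0.1, 0.2]
finger_gap: -0.2
[[ 63.07636884  79.71891173 194.95608309]] [ 0.0003 -0.0031  0.113 ]
```

```bash
python3 -m crank '[[[0,0,-0.002,0.040,0],[0,0,-0.002,0.080,0],[0,0,-0.002,0.100,0],[0,0,-0.002,0.113,0],[0,0,-0.002,0.113,0],[0,0,-0.012,0.113,0],[0,0,-0.022,0.113,0],[0,0,-0.030,0.113,0]]]'
python3 -m crank '[[[0,0,-0.006,0,0],[0,0,-0.012,0,0],[0,0,-0.018,0,0]]]'
python3 - <<'E'
from h import *
s=sensors.state();print(inv(s['tcp_pos']),s['contact_force'])
E
```

```text
t: 9.4
tcp_pos: [626.1, -70.7, 83.1]
tool_rot: [0.69, 0.723, 0.0, 0.0]
contact_force: [4.6, 1.1, 1.2]
finger_gap: 0.1
t: 9.78
tcp_pos: [618.7, -72.0, 87.4]
tool_rot: [0.69, 0.723, 0.007, 0.008]
contact_force: [12.0, 0.3, 8.9]
finger_gap: -0.0
[[24.40912817 78.42264072 87.3576724 ]] [11.9986307   0.26567423  8.85004526]
```

```bash
python3 - <<'E'
from h import *
a=eyes.camera('top');b=eyes.camera('scene')
def crop(n,im):
    cx,cy=proj(n,S((0,40,60)))[0].astype(int);return cv2.resize(im[cy-40:cy+40,cx-40:cx+40],(400,400),interpolation=2)
cv2.imwrite('pics/d4.png',cv2.hconcat([crop('top',a),crop('scene',b)]))
s=sensors.state();print(inv(s['tcp_pos']),s['contact_force'],s['wrist_torque'])
E
```

```text
[[21.42051189 78.27030886 86.55372834]] [6.87794732 0.22493304 5.46881512] [-0.0312841  -1.03179924 -0.03531017]
```

View pics/d4.png

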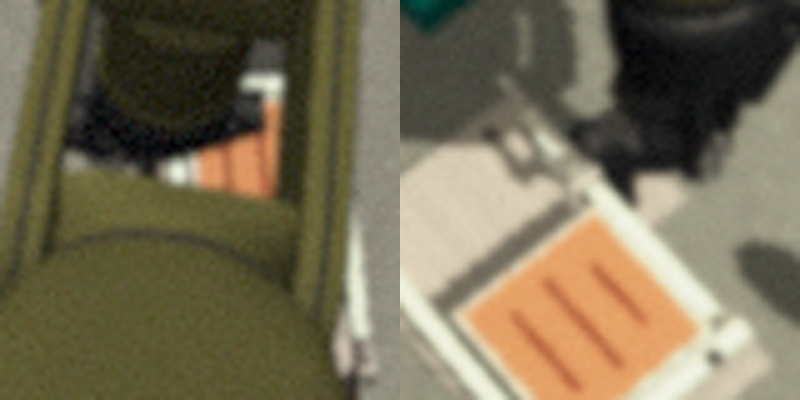

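The force is falling as the lever moves, so it was friction from the rising knob. I'll continue along the knob's arc, rising a little.

```bash
python3 -m crank '[[[0,0,-0.004,-0.003,0],[0,0,-0.008,-0.005,0],[0,0,-0.012,-0.007,0],[0,0,-0.016,-0.008,0]]]'; python3 -m crank '[[[0,0,-0.004,0,0],[0,0,-0.008,0,0],[0,0,-0.010,0,0],[0,0,-0.010,0,0]]]'
python3 - <<'E'
from h import *
a=eyes.camera('top');b=eyes.camera('scene')
def crop(n,im):
    cx,cy=proj(n,S((0,40,60)))[0].astype(int);return cv2.resize(im[cy-40:cy+40,cx-40:cx+40],(400,400),interpolation=2)
cv2.imwrite('pics/d5.png',cv2.hconcat([crop('top',a),crop('scene',b)]))
s=sensors.state();print(inv(s['tcp_pos']),s['contact_force'],s['wrist_torque'])
E
```

```text
t: 10.38
tcp_pos: [591.3, -72.1, 90.0]
tool_rot: [0.69, 0.723, -0.001, -0.001]
contact_force: [0.5, 0.7, 1.2]
finger_gap: 0.2
t: 10.88
tcp_pos: [582.2, -72.7, 90.1]
tool_rot: [0.69, 0.723, -0.0, -0.0]
contact_force: [-0.4, -0.2, -0.0]
finger_gap: 0.0
[[-11.51906198  79.39965321  90.24288634]] [-0.74836135 -0.39073535  0.15813974] [0.01447059 0.01998391 0.01346186]
```

View pics/d5.png

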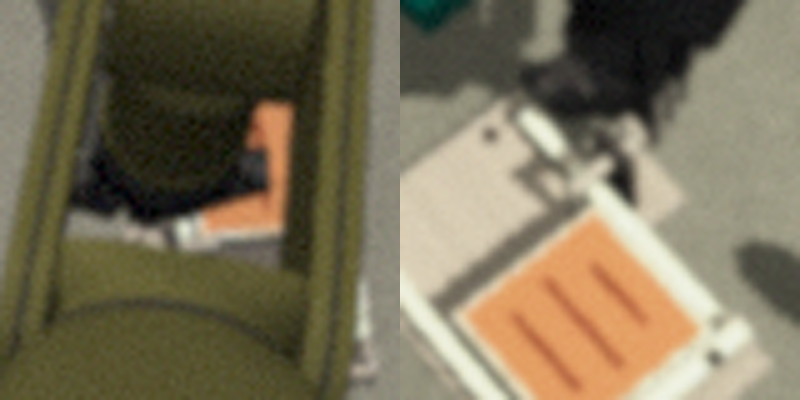

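The force has vanished, so the lever has left the fingers. I'll go straight up and retreat to see it.

```bash
python3 -m crank '[[[0,0,0.004,-0.030,0],[0,0,0.004,-0.080,0],[0,0,0.004,-0.130,0],[0,0.05,0,-0.140,0],[0,0.10,0,-0.140,0],[0,0.15,-0.02,-0.140,0],[0,0.20,-0.04,-0.140,0],[0,0.25,-0.04,-0.140,0],[0,0.30,-0.04,-0.140,0],[0,0.30,-0.04,-0.140,0]]]'
python3 - <<'E'
from h import *
a=eyes.camera('top');b=eyes.camera('scene')
cv2.imwrite('pics/f_top.png',cv2.resize(a,(800,600)))
def crop(n,im):
    cx,cy=proj(n,S((-10,30,50)))[0].astype(int);im=im.copy();o=[cx-45,cy-45];c=cv2.resize(im[cy-45:cy+45,cx-45:cx+45],(400,400),interpolation=2)
    for P,col in(((-59,78,92),(0,0,255)),((15,78,92),(255,0,0))):
        q=(proj(n,S(P))[0]-o+.5)*400/90;cv2.circle(c,tuple(int(v) for v in q),14,col,1)
    return c
cv2.imwrite('pics/d6.png',cv2.hconcat([crop('top',a),crop('scene',b)]))
m=cv2.inRange(cv2.cvtColor(b,cv2.COLOR_BGR2HSV),(4,100,90),(20,255,255));k=np.zeros_like(m);k[211:310,166:270]=255
m=cv2.morphologyEx(m&k,cv2.MORPH_CLOSE,np.ones((5,5)));c=max(cv2.findContours(m,0,2)[0],key=cv2.contourArea)
r=cv2.minAreaRect(onplane('scene',c.reshape(-1,2),34)[:,:2].astype(np.float32));print(r,inv([*r[0],34]))
E
```

```text
t: 12.22
tcp_pos: [528.4, 228.6, 230.3]
tool_rot: [0.689, 0.725, 0.001, -0.0]
contact_force: [1.1, -0.3, -0.6]
finger_gap: -0.0
((626.6203002929688, -150.08782958984375), (80.01622009277344, 79.56144714355469), 3.076913356781006) [[28.65504257  0.06595203 34.        ]]
```

View pics/d6.png

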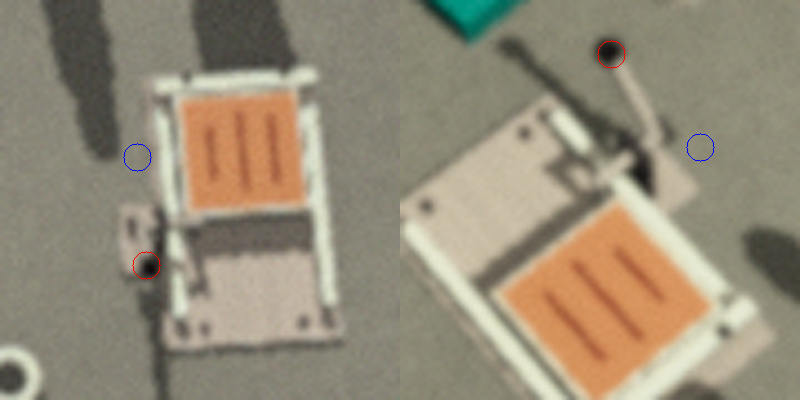

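View pics/f_top.png

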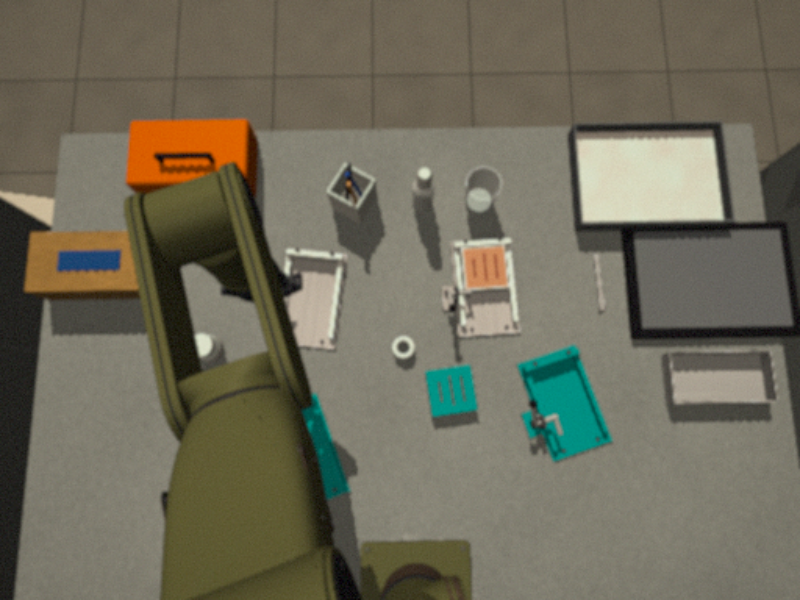

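The knob sits on the predicted locked position (red circle) in both views, and the block is still home. I'll check the empty station and then hand in.

```bash
python3 - <<'E'
from h import *
b=eyes.camera('scene');cv2.imwrite('pics/f_scene.png',cv2.resize(b,(800,600)))
s=sensors.state();print(s['t'],s['contact_force'],abs(s['joint_velocities']).max())
E
```

```text
12.375 [0.30166797 0.01414178 0.85901806] 0.02098122174653942
```

View pics/f_scene.png

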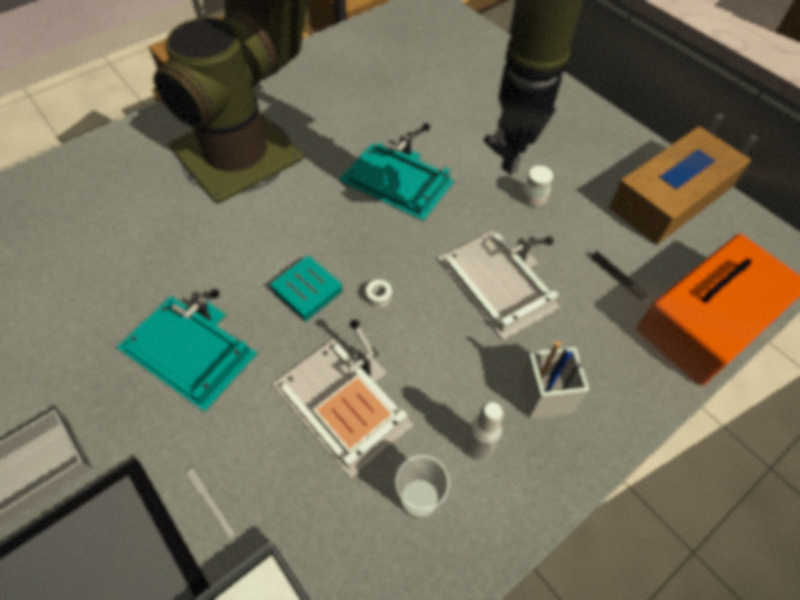

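The empty station's knob is still open at (548,240), every bystander is where it started, and the loaded station's lever is locked at (355,325).

```bash
python3 -c "
from cell import job
print(job.finish_job())"
```

```text
the job is handed in; nothing more can be done
None
```

The block is home against the end stop and the loaded station's latch is locked. I handed the job in at about 12.4 s; no verdict is reported.

- **Block:** I pushed it about 54 mm with the shut fingertips until it stalled on the stop, with about 17 N of total tool force (13 N along the channel). In the last picture it measures station x ≈ 28.7 mm (29–30 mm counts as home within my measuring error), with no visible gap at the stop.
- **Latch:** I pushed the knob over centre and it snapped. It now sits on the predicted locked position in both camera views.
- **Everything else:** The empty station's lever is still open, the bystanders look unmoved, and the arm is clear at z ≈ 230 mm with no contact force.
- **What went unexpectedly:** At the start of the lever push the force rose to about 12 N sideways and 9 N upwards, and the tool lifted 4 mm. I put this down to friction from the rising knob. It eased when I let the tool follow the knob's arc. No check failed.

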